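Snap the cover onto a terminal box and keep it pressed

ROBOT

A 7-joint arm with a two-finger parallel gripper is mounted at the origin on a cart in front of the work surface, level with it; the furniture and walls round the work are solid. World frame = base frame: x ahead of the robot, y to its left, z up, the work surface at z = 0. Lengths are in m, angles in rad, forces in N, time in s.
With the tool pointing down it reaches from about 0.425 to 0.875 m from the base axis. Payload 4.7 kg.
Tool frame: the origin (TCP) lies on the centre line of the jaws, within the pads' length; the fingertips stand 17 mm ahead of it and the grasp point (between the pads) lies 2 mm behind it; z points along the fingers, y is the line along which they close (so a half turn about z gives the same grasp; the last joint's range is limited). The gripper opens to 85 mm and grips with 20 to 120 N. Pads are 22 mm wide; open, the fingers measure 114 mm over their backs; the gripper's body (76 mm by 85 mm) begins 54 mm behind the grasp point. The pads swing forward as they close: fully open they stand 13 mm farther back than shut.
Start: joints at [1.271, 0.321, -0.07, 1.45, 0.023, 1.371, -0.057], TCP at [0.201, -0.618, 0.248] pointing down, gripper open.
Joint ranges: [-2.86, 2.86], [-0.3, 2.09], [-1.38, 1.24], [0.06, 2.45], [-1.56, 4.7], [0.09, 2.05], [-2.69, 2.69]. Speed limits (rad/s): [2.57, 2.57, 3.14, 3.14, 3.14, 3.14, 3.14].

INTERFACE

Orientations are given as a rotation vector (axis times angle).
In Python, from station import env gives the robot as it stands. The module is installed in compiled form; this text tells all that it offers.
- The arm moves only by the tool servo_tool, never from a script. Its argument "motion" is a list that holds one entry, the list of rows, each a list of 4 numbers: the shift along the tool's x, y, z in cm, then the turn about the tool's z in rad. A call has 1 to 5 rows; each row is the pose to reach, as a shift and turn from the pose commanded when the call began, along the tool's axes at that moment; what a row does not reach only later rows make up. A row lasts 1/8 s, in which the tool goes at most 62.5 mm and 10.7 degrees, less where a joint would pass 70% of its speed; a pose out of reach is approached as far as the arm can. A call with a gripper value outside its range is refused whole. "fingers" is the opening in per cent of the stroke, from 0 (shut) to 100 (fully open), set as the call begins (left out, the last holds). The fingers move at their own pace and stop on an object; "grip_force" is the grip in N (left out, the last holds). Time passes only in rows, so rows that repeat a pose let the fingers close. It gives the time, the measured TCP pose, the force, the opening and the grip force at its end, in the units of the state.
- env.observe(): the state, without advancing time (a new reading comes with each control period).
- env.get_image(name): name is "scene" or "side" or "wrist"; returns the picture (480x640x3 uint8, red, green, blue); there is no depth.
- env.camera_params(name): a dict with "fovy" (degrees; the focal length in pixels is half the picture's height over the tangent of half this angle, whatever the lens; pixels are square), "cx", "cy" (the principal point, pixels), "dist" ([k1, k2, p1, p2, k3] as OpenCV has them; the pictures are not rectified), "extrinsics" (4x4, takes a point from world to camera coordinates); the wrist camera has in their place "hand_eye" (4x4, takes a point from camera to tool coordinates, whose origin is the TCP and whose axes are the flange's). Camera axes: x right, y up, looking along -z (the intrinsics and any distortion apply to the point x, -y, -z); pixel columns grow to the right and rows downward; lengths in m; the calibration is good to about 2 mm. A picture is of the moment at which its call begins: read the wrist's pose just before it. camera_params takes no time and is no camera call.
- env.close_job(): hands the job in; it is judged then, once.
The state is a dict: "clock": time; "joint_positions": joint angles; "qd": joint speeds; "effort": joint torques, N m; "ee_pos": TCP position; "eef_rot": TCP orientation; "contact_force": force on the tool from outside, world axes, zero at the start; "moment": the same for the moment, N m; "finger_gap": finger opening in m; "finger_force": force on a finger pad.
Only numpy, scipy, OpenCV 4.12 (cv2) and the standard library are available. Lean on these libraries where they do the work, as an engineer would, in place of code of your own. Each camera call takes 0.05 s, during which the arm holds its last target. There are 200 camera calls.

TASK

The grey terminal box on the bench is open. Pick up the loose yellow cover by its rib, set it squarely over the box so that it rests on the slopes of the two sprung steel hooks (edges in line with the box, either way round), then press it straight down until both hooks snap over it and the force suddenly drops. Keep pressing the cover firmly down onto the black gasket and finish like that, still pressing and not letting go; leave the marker, the bolt and the tools lying nearby where they are.

Things in the scene. Friction and masses are not known exactly. Their poses are not given: they have to be found in the camera images.
- terminal_box: Open grey terminal box fixed to the bench: 80 mm (its x) by 110 mm (its y), on a 92 x 170 x 5 mm foot plate; two black glands on its +x side. Origin at the centre of its underside, z up. At each y end stands a sprung steel hook, top 77 mm above the origin. The underside of the fitted cover lies on the gasket, 52 mm above the origin.
- gasket: Black rubber gasket frame, 80 x 110 x 2 mm with 5 mm wide sides, on the rim of the box; origin at the centre of its underside, 50 mm above the box's origin.
- cover: Loose yellow cover, about 80 g: a flat plate 80 mm (its x) by 116 mm (its y) by 4 mm with a straight grip rib on top in the middle, 16 mm wide (x), 60 mm long (y), the rib's top 32 mm above the plate's underside. Origin at the centre of the plate's underside, z up; it lies on the bench rib up. The same either way round.
- hook_a (a joint): Sprung hook at the box's +y end, 28 mm wide, red mark outside, hinged near the bench. Angle in rad: 0 at rest, grows outwards (about 0.08 as the cover passes its nose), springs back. Its inner ramp runs from 63 mm off the box centre at 76 mm height in to 54.5 mm at 59 mm height; the flat underside of its nose is 57.5 mm above the box's origin.
- hook_b (a joint): The same hook at the -y end. The cover (half length 58 mm) touches both ramps with its underside about 66 mm above the box's origin. Pushing it down takes 8 to 12 N in all on the ramps, 3 to 5 N while the noses slide along its 4 mm edge, then suddenly nothing as they snap over it, underside at about 53.5 mm; 1.5 mm play is left above the gasket.
- marker: Marker pen, 16 x 130 x 18 mm, lying nearby; leave alone.
- screwdriver_flat: Red-handled screwdriver, 30 x 231 x 30 mm, lying nearby; leave alone.
- bolt_m8: Steel bolt with nut, 15 x 46 x 13 mm, lying nearby; leave alone.
There are look-alikes about, which are no part of the job. There is more than one size of the cover; the job needs the middle-sized.

How it is judged:
On the way, in this order (a step that is already met when the one before it is completed fails the run):
1. the cover is set over the box, on the ramps of the hooks, not yet snapped in (z of cover in the frame of terminal_box between 0.0555 and 0.07 m and horizontal distance between cover and terminal_box below 0.01 m and angle between the y axis of cover and the y axis of terminal_box, either way round below 0.15 rad), for 0.1 s.
2. the cover is pressed down past both hooks, and both have sprung back over it (z of cover in the frame of terminal_box below 0.0545 m and value of joint each of hook_a, hook_b below 0.03 rad), for 0.2 s.
At the end, for the whole second after the job is handed in: Cover flat on the gasket (underside 48-53.5 mm above box origin, tilt < 0.05 rad), within 6 mm and 0.1 rad of the box, both hooks back over it (< 0.03 rad); through the last second fingers touch it (> 3 N) and press it on the gasket (> 5 N), at rest (z of cover in the frame of terminal_box between 0.048 and 0.0535 m and horizontal distance between cover and terminal_box below 0.006 m and angle between the y axis of cover and the y axis of terminal_box, either way round below 0.1 rad and angle between cover's own z axis and vertical below 0.05 rad and value of joint each of hook_a, hook_b below 0.03 rad and contact force between cover and gasket above 5 N and contact force between the fingers and cover above 3 N and linear speed of cover below 0.01 m/s); the arm keeps its last pose, push and grip.
It fails at once if the marker, the screwdriver or the bolt is moved more than 20 mm (distance of any of marker, screwdriver_flat, bolt_m8 from where it was at the start of the episode above 0.02 m).
It also fails if it takes over 48 s, if anything falls off the work surface, if the arm or the gripper's body presses on something with over 40 N, if the wrist force passes 120 N, or if a joint passes its speed limit or range.

## Working session

There is one attempt and no reset: what is moved stays moved. The work goes in short steps, Python scripts to look and compute and a tool call to move; the robot and the scene stay as the last step left them, time stands still between calls to the robot, and variables do not carry over. Pictures are saved under pics/ and viewed, at most 13 in all, crops included, and the job is handed in when it is done.

Besides the shell and the picture viewer there is one more tool, called after "Emit:" as name(argument=value, ...) on one line, values as JSON. servo_tool: Moves the arm, as the interface text tells. Its arguments: {"type":"object","properties":{"motion":{"type":"array"},"fingers":{"type":"number"},"grip_force":{"type":"number"}},"required":["motion"]}

```bash
mkdir -p pics; ls; python3 - <<'E'
from station import env
import cv2,numpy as np
s=env.observe();print({k:np.round(v,3).tolist() for k,v in s.items()})
for n in ("scene","side","wrist"):
    im=env.get_image(n);cv2.imwrite(f"pics/{n}0.png",im[:,:,::-1])
    p=env.camera_params(n);print(n,{k:np.round(v,4).tolist() for k,v in p.items()})
E
```

```text
pics
{'clock': 0.0, 'joint_positions': [1.271, 0.322, -0.07, 1.452, 0.023, 1.371, -0.057], 'qd': [-0.001, -0.0, -0.001, -0.001, 0.0, 0.001, -0.001], 'effort': [-0.0, -49.358, -0.382, -31.433, 0.013, 0.012, -0.0], 'ee_pos': [0.2, -0.618, 0.247], 'eef_rot': [-3.101, -0.491, 0.001], 'contact_force': [-0.962, -0.115, 1.308], 'moment': [-0.01, 0.076, -0.011], 'finger_force': 0.0, 'finger_gap': 0.085}
scene {'fovy': 56.7771, 'cx': 320.8911, 'cy': 239.6678, 'dist': [-0.0648, 0.0, 0.0, 0.0, 0.0], 'extrinsics': [[0.3328, -0.943, 0.0059, -0.243], [0.831, 0.2962, 0.4708, -0.455], [-0.4457, -0.1518, 0.8822, -0.807], [0.0, 0.0, 0.0, 1.0]]}
side {'fovy': 45.0599, 'cx': 307.0152, 'cy': 237.2001, 'dist': [-0.1784, 0.0, 0.0, 0.0, 0.0], 'extrinsics': [[-0.2827, -0.9589, 0.0251, 0.0866], [0.4466, -0.1084, 0.8881, -0.3207], [-0.8489, 0.2623, 0.4589, -0.848], [0.0, 0.0, 0.0, 1.0]]}
wrist {'fovy': 67.9679, 'cx': 320.4264, 'cy': 238.987, 'dist': [-0.062, 0.0, 0.0, 0.0, 0.0], 'hand_eye': [[-0.0004, 0.9478, 0.319, 0.0819], [1.0, -0.0, 0.0013, 0.0002], [0.0013, 0.319, -0.9478, -0.1258], [0.0, 0.0, 0.0, 1.0]]}
```

View pics/scene0.png

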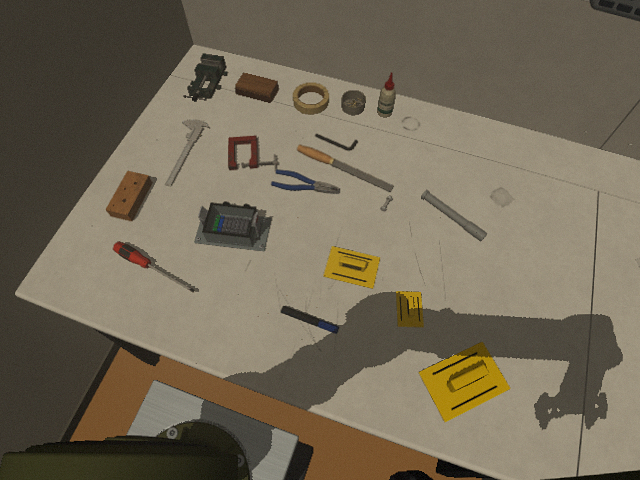

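View pics/side0.png

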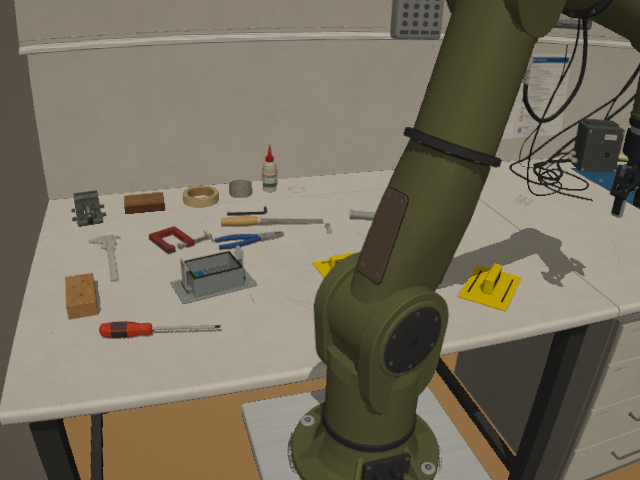

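The scene picture shows the box at (233,225), and three yellow covers at (352,266), (410,309) and (464,380). The marker is at (310,318), the screwdriver at (150,262) and the bolt at (386,203). Next I'll measure the covers to find the middle-sized one.

```bash
cat > h.py <<'E'
from station import env
import cv2,numpy as np
from scipy.spatial.transform import Rotation as R
F=np.diag([1.,-1,-1])
def cam(n,s=None):
    p=env.camera_params(n); f=240/np.tan(np.radians(p["fovy"])/2)
    K=np.array([[f,0,p["cx"]],[0,f,p["cy"]],[0,0,1.]]); d=np.array(p["dist"],float)
    if n=="wrist":
        s=s or env.observe(); T=np.eye(4);T[:3,:3]=R.from_rotvec(s["eef_rot"]).as_matrix();T[:3,3]=s["ee_pos"]
        M=T@np.array(p["hand_eye"])          # cam->world
    else: M=np.linalg.inv(np.array(p["extrinsics"]))
    return K,d,M
def rays(c,px):
    K,d,M=c; u=cv2.undistortPoints(np.array(px,float).reshape(-1,1,2),K,d).reshape(-1,2)
    v=np.c_[u,np.ones(len(u))]@F@M[:3,:3].T
    return M[:3,3],v
def plane(c,px,z):
    o,v=rays(c,px); return o+v*((z-o[2])/v[:,2])[:,None]
def proj(c,P):
    K,d,M=c; Q=(np.array(P,float).reshape(-1,3)-M[:3,3])@M[:3,:3]@F
    return cv2.projectPoints(Q,np.zeros(3),np.zeros(3),K,d)[0].reshape(-1,2)
def yellow(im):
    h=cv2.cvtColor(im,cv2.COLOR_RGB2HSV); m=cv2.inRange(h,(20,150,50),(34,255,255))
    m=cv2.morphologyEx(m,cv2.MORPH_CLOSE,np.ones((9,9)))
    return [c for c in cv2.findContours(m,cv2.RETR_EXTERNAL,cv2.CHAIN_APPROX_NONE)[0] if cv2.contourArea(c)>300]
def rect(P):
    (c,wh,a)=cv2.minAreaRect((P[:,:2]*1000).astype(np.float32)); a=np.radians(a)
    if wh[0]>wh[1]: ya=a
    else: ya=a+np.pi/2
    return np.array(c)/1000,sorted(wh),(np.degrees(ya)+90)%180-90  # centre, sizes mm, direction of long axis deg
E
python3 - <<'E'
from h import *
im=cv2.imread("pics/scene0.png")[:,:,::-1].copy(); c=cam("scene")
for k in yellow(im):
    print(cv2.boundingRect(k),rect(plane(c,k.reshape(-1,2),.004)))
for n,z,px in (("box",.05,[(233,225)]),("marker",.01,[(283,308),(337,328)]),("sd",.015,[(115,245),(197,290)]),("bolt",.006,[(386,203)])):
    print(n,plane(c,px,z).round(3).tolist())
im2=cv2.resize(im[185:265,180:300],None,fx=6,fy=6,interpolation=cv2.INTER_CUBIC);cv2.imwrite("pics/boxcrop.png",im2[:,:,::-1])
E
```

```text
(419, 342, 91, 80) (array([ 0.3575929 , -0.44198169]), [107.57257080078125, 156.90261840820312], np.float64(-46.93804168701172))
(396, 291, 28, 36) (array([ 0.47018875, -0.29654065]), [55.88679504394531, 80.98442077636719], np.float64(18.119991302490234))
(324, 246, 56, 43) (array([ 0.52431232, -0.1472502 ]), [80.47222900390625, 115.04721069335938], np.float64(-85.39838600158691))
box [[0.511, 0.136, 0.05]]
marker [[0.377, -0.038, 0.01], [0.374, -0.162, 0.01]]
sd [[0.385, 0.389, 0.015], [0.35, 0.156, 0.015]]
bolt [[0.716, -0.176, 0.006]]
```

View pics/boxcrop.png

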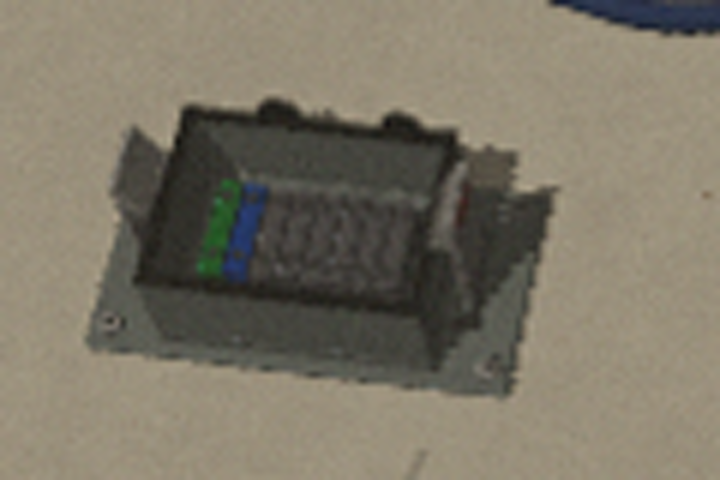

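View pics/wrist0.png

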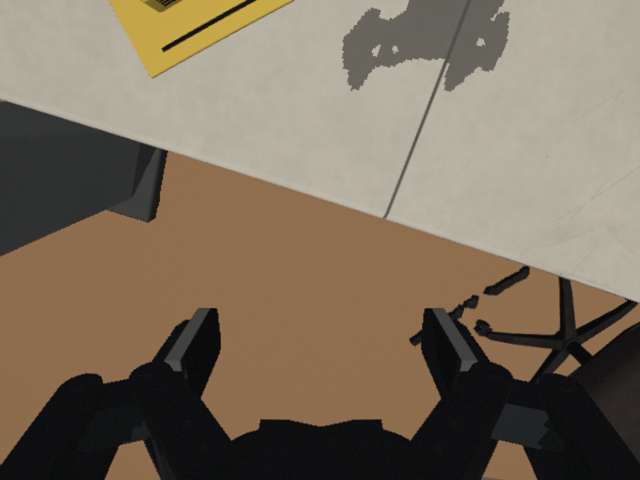

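Sizes measured on the bench plane:

| Pixel | Size |
|---|---|
| (464,380) | 108x157 mm, the large one |
| (410,309) | 56x81 mm, the small one |
| (352,266) | 80x115 mm, the middle one and my choice |

The crop shows the box with its red-marked hook (+y end) on the right, and the glands on the far side at (275,105) and (400,120) in the crop. The wrist picture shows only the large cover. I'll move above the middle one.

Emit:
servo_tool(motion=[[[4.5,-3.5,0.5,-0.134],[9,-7,1,-0.268],[13.5,-10.5,1.5,-0.4],[18,-14,2,-0.535],[22.5,-17.5,2.4,-0.67]]])

```text
clock: 0.78
ee_pos: [0.3613, -0.3806, 0.224]
eef_rot: [2.766, 1.49, -0.0]
contact_force: [0.0, -0.7, 0.5]
finger_gap: 0.0854
finger_force: 0.0
```

```bash
cat >> h.py <<'E'
def delta(xyz,ydir_deg,s=None):
    s=s or env.observe(); M=R.from_rotvec(s["eef_rot"]).as_matrix()
    d=M.T@(np.array(xyz)-s["ee_pos"]); a=np.degrees(np.arctan2(M[1,1],M[0,1]))
    t=(ydir_deg-a+90)%180-90
    print("cm",(d*100).round(2),"turn",round(-np.radians(t),3),"pos",np.round(s["ee_pos"],4),"yaw",round(a,2),"tilt",round(np.degrees(np.arccos(-M[2,2])),2),"F",np.round(s["contact_force"],1),"gap",round(s["finger_gap"],4),"ff",round(float(s["finger_force"]),1),"t",round(s["clock"],2))
E
python3 -c "
from h import *
delta([.524,-.147,.2],4.6);print(env.observe()['joint_positions'])"
```

```text
cm [28.46  0.73  2.39] turn -0.663 pos [ 0.3613 -0.3806  0.224 ] yaw -33.38 tilt 0.01 F [ 0.  -0.7  0.5] gap 0.0854 ff 0.0 t 0.78
[ 1.05841126  0.08394365 -0.31299295  1.78452956  0.02719634  1.27730539
  0.15595031]
```

Emit:
servo_tool(motion=[[[5.7,0.15,0.5,-0.133],[11.4,0.3,1,-0.265],[17.1,0.45,1.5,-0.4],[22.8,0.6,2,-0.53],[28.5,0.7,2.4,-0.663]]])

```text
clock: 1.4
ee_pos: [0.5249, -0.1475, 0.2001]
eef_rot: [2.131, 2.308, -0.001]
contact_force: [0.3, -0.2, 0.3]
finger_gap: 0.0851
finger_force: 0.0
```

```bash
python3 - <<'E'
from h import *
s=env.observe();im=env.get_image("wrist");cv2.imwrite("pics/w1.png",im[:,:,::-1]);c=cam("wrist",s)
for k in yellow(im): print(cv2.boundingRect(k),rect(plane(c,k.reshape(-1,2),.003)))
delta([.524,-.147,.2],4.6)
E
```

```text
(123, 440, 36, 34) (array([ 0.32101007, -0.48560141]), [28.85723114013672, 59.231849670410156], np.float64(-74.92819213867188))
(219, 314, 84, 57) (array([ 0.47191443, -0.29619467]), [54.9599723815918, 81.28377532958984], np.float64(17.814348220825195))
(279, 149, 89, 120) (array([ 0.52627972, -0.14693388]), [79.19554138183594, 114.39814758300781], np.float64(-85.58199214935303))
cm [-0.85 -0.57 -0.01] turn 0.014 pos [ 0.5288 -0.138   0.2   ] yaw 5.42 tilt 0.39 F [3.5 5.8 0.8] gap 0.0853 ff 0.0 t 1.45
```

View pics/w1.png

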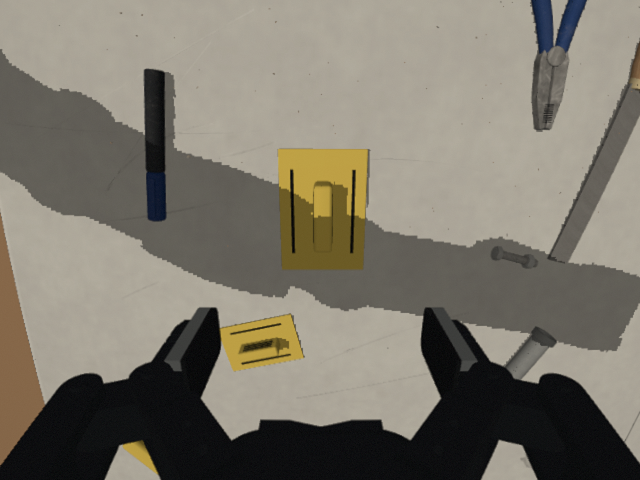

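The wrist view confirms the chosen cover at (324,210), 79x114 mm with its rib upright. The small look-alike is at (262,342). I'll go down onto the rib.

Emit:
servo_tool(motion=[[[-0.5,-0.25,4,0.014],[-0.9,-0.3,9,0.014],[-0.9,-0.3,13,0.014],[-0.9,-0.3,15,0.014],[-0.9,-0.3,15,0.014]]], fingers=55)

```text
clock: 2.08
ee_pos: [0.5211, -0.1579, 0.0493]
eef_rot: [-2.15, -2.287, 0.001]
contact_force: [0.7, -0.5, 0.5]
finger_gap: 0.0466
finger_force: 0.0
```

```bash
python3 -c "
from h import *
delta([.526,-.147,.024],4.5)"
```

```text
cm [1.06 0.56 2.53] turn -0.017 pos [ 0.5211 -0.1579  0.0493] yaw 3.55 tilt 0.15 F [ 0.7 -0.5  0.5] gap 0.0466 ff 0.0 t 2.08
```

Emit:
servo_tool(motion=[[[1.05,0.55,0.5,-0.017],[1.05,0.55,1.2,-0.017],[1.05,0.55,2,-0.017],[1.05,0.55,2.5,-0.017],[1.05,0.55,2.5,-0.017]]])

```text
clock: 2.7
ee_pos: [0.5263, -0.1475, 0.0248]
eef_rot: [-2.132, -2.306, 0.001]
contact_force: [0.4, -0.6, -0.4]
finger_gap: 0.0473
finger_force: 0.0
```

Emit:
servo_tool(motion=[[[0,0,0,0],[0,0,0,0],[0,0,0,0],[0,0,0,0]]], fingers=0, grip_force=70)

```text
clock: 3.2
ee_pos: [0.5272, -0.1475, 0.0258]
eef_rot: [2.131, 2.307, 0.0]
contact_force: [-0.7, -0.1, 3.2]
finger_gap: 0.0146
finger_force: 70.7
```

```bash
python3 -c "
from h import *
delta([.526,-.147,.024],4.5)"
```

```text
cm [ 0.06 -0.12  0.18] turn 0.0 pos [ 0.5272 -0.1475  0.0258] yaw 4.53 tilt 0.06 F [-0.7 -0.1  3.2] gap 0.0146 ff 70.7 t 3.2
```

Gripped: 14.6 mm gap, 70 N. The TCP is 25.8 mm above the plate's underside. I'll lift and carry it towards the box, stopping short for a look.

Emit:
servo_tool(motion=[[[0,0,-3,0],[0,0,-8,0],[0,0,-13,0],[0,0,-17,0],[2,0,-18,0]]])

```text
clock: 3.82
ee_pos: [0.5263, -0.1288, 0.2077]
eef_rot: [2.133, 2.301, 0.002]
contact_force: [-0.3, -0.4, -1.5]
finger_gap: 0.0145
finger_force: 70.2
```

Emit:
servo_tool(motion=[[[3,0,0,0],[7,0,0,0],[10,0,0,0],[12,0,0,0],[12,0,0,0]]])

```text
clock: 4.45
ee_pos: [0.5151, -0.0059, 0.2046]
eef_rot: [-2.127, -2.31, 0.001]
contact_force: [-0.6, -0.4, -0.6]
finger_gap: 0.0147
finger_force: 70.2
```

Emit:
servo_tool(motion=[[[0,0,0,0],[0,0,0,0],[0,0,0,0],[0,0,0,0]]])

```text
clock: 4.95
ee_pos: [0.5158, -0.0082, 0.2053]
eef_rot: [-2.133, -2.307, 0.0]
contact_force: [-1.5, 0.6, -1.9]
finger_gap: 0.0149
finger_force: 70.2
```

```bash
python3 - <<'E'
from h import *
s=env.observe();im=env.get_image("wrist");cv2.imwrite("pics/w2.png",im[:,:,::-1]);c=cam("wrist",s)
im=env.get_image("scene");cv2.imwrite("pics/s2.png",im[:,:,::-1])
np.save("w2.npy",np.r_[s["ee_pos"],s["eef_rot"]])
delta([.511,.136,.2],4.6,s)
E
```

```text
cm [14.42  0.65  0.53] turn -0.002 pos [ 0.5158 -0.0082  0.2053] yaw 4.48 tilt 0.0 F [-1.5  0.6 -1.9] gap 0.0149 ff 70.2 t 4.95
```

View pics/w2.png

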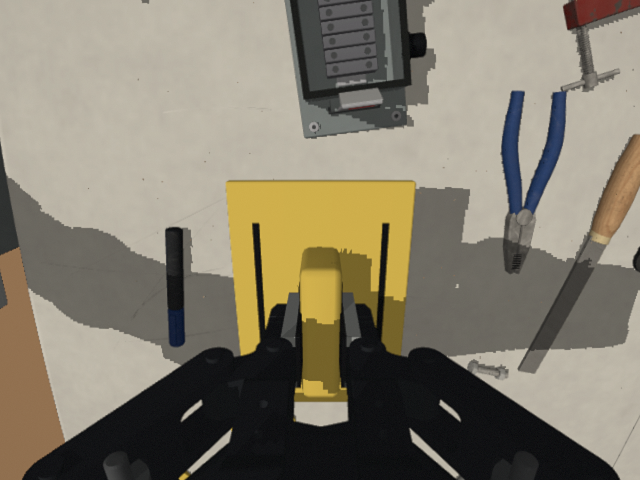

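The near end of the box is visible at (350,90), with its red-marked hook at (358,97). The cover is held by its rib at (321,320). I'll go higher and forward to see the whole rim.

Emit:
servo_tool(motion=[[[1,0,-3,0],[2,0,-6,0],[3,0,-9,0],[4.2,0,-10,0],[4.2,0,-10,0]]])

```text
clock: 5.68
ee_pos: [0.5125, 0.0355, 0.3054]
eef_rot: [2.129, 2.309, 0.001]
contact_force: [-0.3, -0.5, -1.3]
finger_gap: 0.0146
finger_force: 70.2
```

Emit:
servo_tool(motion=[[[0,0,0,0],[0,0,0,0],[0,0,0,0],[0,0,0,0]]])

```text
clock: 6.18
ee_pos: [0.5124, 0.0339, 0.305]
eef_rot: [-2.132, -2.307, 0.001]
contact_force: [-0.6, -0.7, -1.0]
finger_gap: 0.0143
finger_force: 70.2
```

```bash
python3 - <<'E'
from h import *
s=env.observe();im=env.get_image("wrist");cv2.imwrite("pics/w3.png",im[:,:,::-1]);c=cam("wrist",s)
np.save("w3.npy",np.r_[s["ee_pos"],s["eef_rot"]])
delta([.511,.136,.2],4.6,s)
E
```

```text
cm [10.19  0.67 10.5 ] turn -0.002 pos [0.5124 0.0339 0.305 ] yaw 4.51 tilt 0.03 F [-0.6 -0.7 -1. ] gap 0.0143 ff 70.2 t 6.17
```

View pics/w3.png

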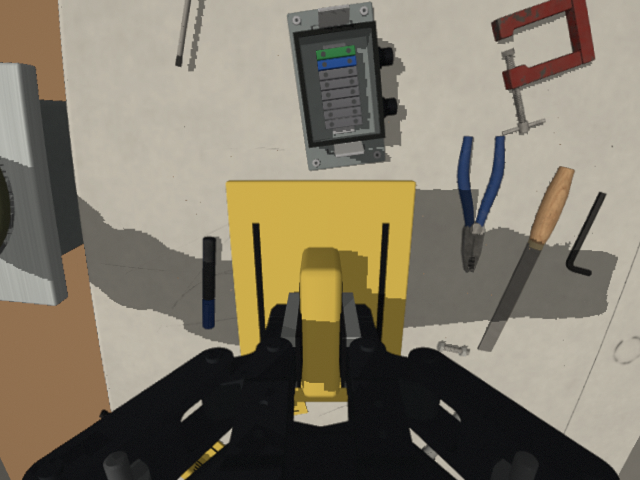

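The whole box is in view, with its rim from about (293,28) to (384,146). The cover's front edge runs from (228,182) to (414,182). Next I'll measure the rim and foot plate, and how the cover sits in the hand.

```bash
python3 - <<'E'
from h import *
q=np.load("w3.npy");s={"ee_pos":q[:3],"eef_rot":q[3:]}
im=cv2.imread("pics/w3.png")[:,:,::-1].copy();c=cam("wrist",s)
g=im.max(2)
x0,y0=280,0; sub=g[0:175,280:410]
m=(sub<40).astype(np.uint8); m=cv2.morphologyEx(m,cv2.MORPH_OPEN,np.ones((2,2)))
ks=sorted(cv2.findContours(m,cv2.RETR_EXTERNAL,cv2.CHAIN_APPROX_NONE)[0],key=cv2.contourArea)[-1]
print(cv2.boundingRect(ks)); P=ks.reshape(-1,2)+[x0,y0]
print("dark rim",rect(plane(c,P,.052)))
f=plane(c,[(290,13),(372,3),(392,160),(309,170)],.005);print("foot",f.round(4).tolist(),f.mean(0),rect(f))
r=cv2.resize(im[0:178,280:410],None,fx=3.3,fy=3.3,interpolation=cv2.INTER_CUBIC);cv2.imwrite("pics/rim.png",np.hstack([r,cv2.cvtColor(cv2.resize(m[:178]*255,(r.shape[1],r.shape[0]),interpolation=0),cv2.COLOR_GRAY2RGB)])[:,:,::-1])
# cover in hand: edges at plate top
K=[k for k in yellow(im) if cv2.contourArea(k)>5000][0].reshape(-1,2)
zt=q[2]-.0218
fr=K[(K[:,1]<190)&(K[:,0]>235)&(K[:,0]<405)]
L=np.array([K[K[:,1]==y][:,0].min() for y in range(195,330,5)]);Rr=np.array([K[K[:,1]==y][:,0].max() for y in range(195,330,5)]);ys=np.arange(195,330,5)
M=R.from_rotvec(q[3:]).as_matrix()
def tl(px,z): return (plane(c,px,z)-q[:3])@M
A=tl(fr,zt);B=tl(np.c_[L,ys],zt);C=tl(np.c_[Rr,ys],zt)
print("front tool x",np.median(A[:,0]),np.degrees(np.polyfit(A[:,1],A[:,0],1)[0]))
for D in(B,C):print("side y",D[:,1].mean().round(4),"slope deg",np.degrees(np.polyfit(D[:,0],D[:,1],1)[0]).round(2))
E
```

```text
(15, 23, 103, 125)
dark rim (array([0.53086328, 0.15036543]), [92.94829559326172, 109.58211517333984], np.float64(-77.86427021026611))
foot [[0.4647, 0.2233, 0.005], [0.5505, 0.2399, 0.005], [0.5933, 0.0777, 0.005], [0.4965, 0.0581, 0.005]] [0.52622591 0.1497784  0.005     ] (array([0.52818323, 0.15035255]), [98.75393676757812, 168.16921997070312], np.float64(-78.56518363952637))
front tool x 0.0578360070169181 -0.021106523021689565
side y -0.0396 slope deg 0.13
side y 0.0389 slope deg 0.2
```

View pics/rim.png

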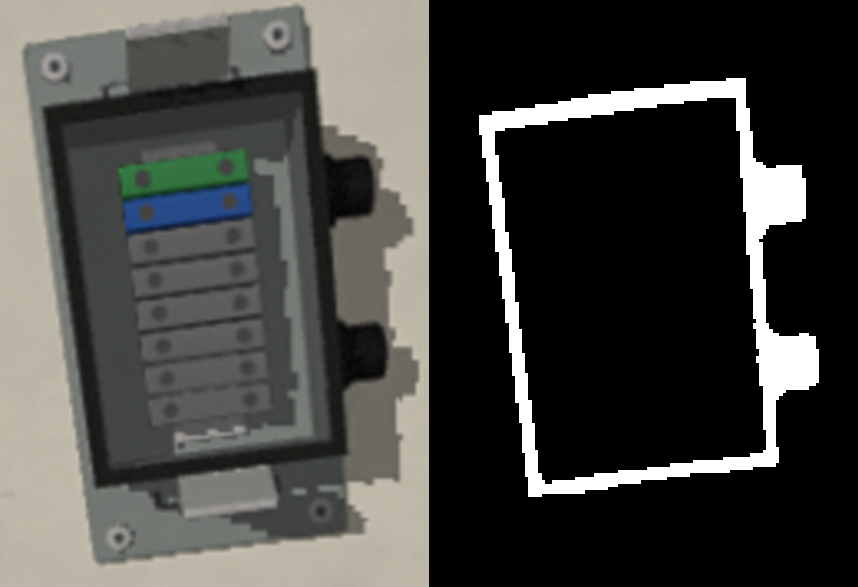

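The rim corners are clear in the crop, in the dark frame: (44,106), (316,70), (346,453) and (97,486). The mask also includes the two glands.

```bash
python3 - <<'E'
from h import *
q=np.load("w3.npy");s={"ee_pos":q[:3],"eef_rot":q[3:]};c=cam("wrist",s)
px=np.array([(44,106),(316,70),(346,453),(97,486)])/3.3+[280,0]
P=plane(c,px,.052)[:,:2];ctr=P.mean(0)
d=lambda a,b:round(np.linalg.norm(a-b)*1000,1)
ang=lambda v:round(np.degrees(np.arctan2(v[1],v[0])),2)
print(ctr.round(4),"x sizes",d(P[0],P[1]),d(P[2],P[3]),"y",d(P[0],P[3]),d(P[1],P[2]),"xdir",ang(P[1]-P[0]),ang(P[2]-P[3]),"ydir",ang(P[0]-P[3]),ang(P[1]-P[2]))
cs=cam("scene");im=cv2.imread("pics/scene0.png")
# scene rim: corners from crop /6 +(180,185)
px=np.array([(183,106),(457,131),(438,312),(138,281)])/6+[180,185]
Q=plane(cs,px,.052)[:,:2];print("scene",Q.mean(0).round(4),d(Q[0],Q[1]),d(Q[2],Q[3]),d(Q[0],Q[3]),d(Q[1],Q[2]),"x",ang(Q[0]-Q[3]),ang(Q[1]-Q[2]),"y",ang(Q[0]-Q[1]),ang(Q[3]-Q[2]))
delta([*ctr,.25],ang(P[1]-P[0]))
E
```

```text
[0.5234 0.1495] x sizes 79.2 78.5 y 109.5 108.9 xdir 11.59 12.01 ydir 102.09 101.74
scene [0.5221 0.1466] 108.8 115.2 78.7 79.9 x 13.76 18.31 y 103.44 102.98
cm [11.43  2.01  5.51] turn -0.123 pos [0.5124 0.034  0.3051] yaw 4.52 tilt 0.02 F [ 0.1 -0.1 -0.9] gap 0.0147 ff 70.2 t 6.22
```

Emit:
servo_tool(motion=[[[3,0.5,2,-0.04],[6,1,5,-0.08],[9,1.5,8,-0.127],[11.4,2,11,-0.127],[11.4,2,16,-0.127]]])

```text
clock: 6.85
ee_pos: [0.5245, 0.1525, 0.1458]
eef_rot: [1.976, 2.44, 0.007]
contact_force: [-0.2, -1.0, -1.2]
finger_gap: 0.0147
finger_force: 70.2
```

Emit:
servo_tool(motion=[[[0,0,0,0],[0,0,0,0],[0,0,0,0],[0,0,0,0],[0,0,0,0]]])

```text
clock: 7.48
ee_pos: [0.5238, 0.1492, 0.1461]
eef_rot: [1.981, 2.437, 0.001]
contact_force: [1.0, -1.1, -1.4]
finger_gap: 0.0144
finger_force: 70.1
```

```bash
python3 - <<'E'
from h import *
delta([.5232,.1493,.12],11.9)
a=env.get_image("side");b=env.get_image("wrist");e=env.get_image("scene")
cv2.imwrite("pics/side4.png",a[:,:,::-1]);cv2.imwrite("pics/w4.png",b[:,:,::-1])
r=lambda i:cv2.resize(i,(400,300),interpolation=cv2.INTER_AREA)
o=np.vstack([np.hstack([cv2.resize(a[220:310,150:270],(400,300)),cv2.resize(e[170:260,175:295],(400,300))]),np.hstack([r(b),r(a)])])
cv2.imwrite("pics/m4.png",o[:,:,::-1])
E
```

```text
cm [ 0.02 -0.06  2.61] turn -0.002 pos [0.5238 0.1492 0.1461] yaw 11.78 tilt 0.08 F [ 1.  -1.1 -1.4] gap 0.0144 ff 70.1 t 7.47
```

View pics/m4.png

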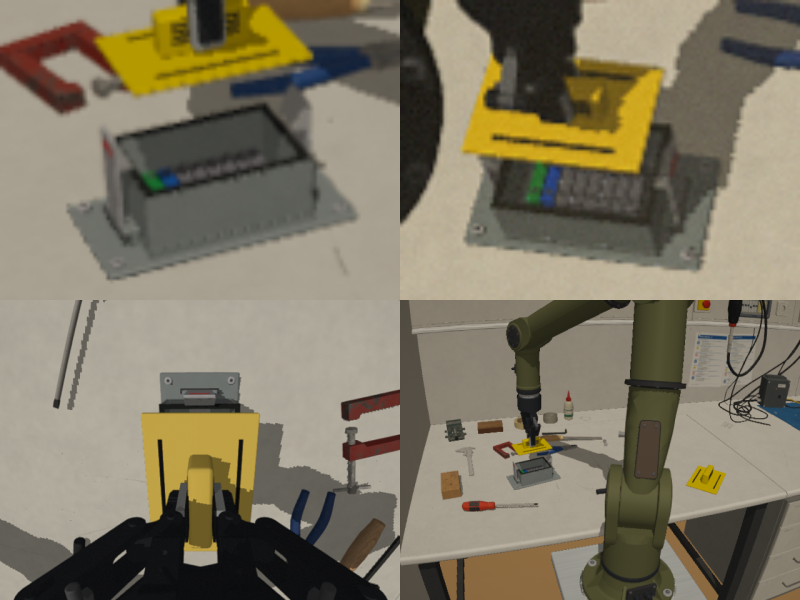

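Cover and box are aligned: the plate and the foot plate are parallel and centred in the wrist view, and the plate is over the box in the side view. I'll lower it onto the ramps.

Emit:
servo_tool(motion=[[[0,-0.05,2,-0.002],[0,-0.05,3.5,-0.002],[0,-0.05,4.5,-0.002],[0,-0.05,5.2,-0.002],[0,-0.05,5.5,-0.002]]])

```text
clock: 8.25
ee_pos: [0.5229, 0.1495, 0.0902]
eef_rot: [-1.978, -2.44, 0.0]
contact_force: [-1.3, -0.3, 3.2]
finger_gap: 0.0148
finger_force: 70.7
```

Emit:
servo_tool(motion=[[[0,0,0,0],[0,0,0,0],[0,0,0,0]]])

```text
clock: 8.62
ee_pos: [0.5231, 0.1492, 0.0905]
eef_rot: [1.979, 2.44, 0.001]
contact_force: [0.3, 0.9, -0.9]
finger_gap: 0.0144
finger_force: 70.4
```

```bash
python3 - <<'E'
from h import *
delta([.5232,.1493,.0785],11.9)
a=env.get_image("side");e=env.get_image("scene");b=env.get_image("wrist")
o=np.hstack([cv2.resize(a[220:310,150:270],(400,300)),cv2.resize(e[170:260,175:295],(400,300))])
o=np.vstack([o,np.hstack([cv2.resize(b[100:340,160:480],(400,300)),o[:,:400]*0])])
cv2.imwrite("pics/m5.png",o[:,:,::-1])
E
```

```text
cm [0.   0.01 1.2 ] turn 0.0 pos [0.5231 0.1492 0.0905] yaw 11.92 tilt 0.03 F [ 0.3  0.9 -0.9] gap 0.0144 ff 70.4 t 8.62
```

View pics/m5.png

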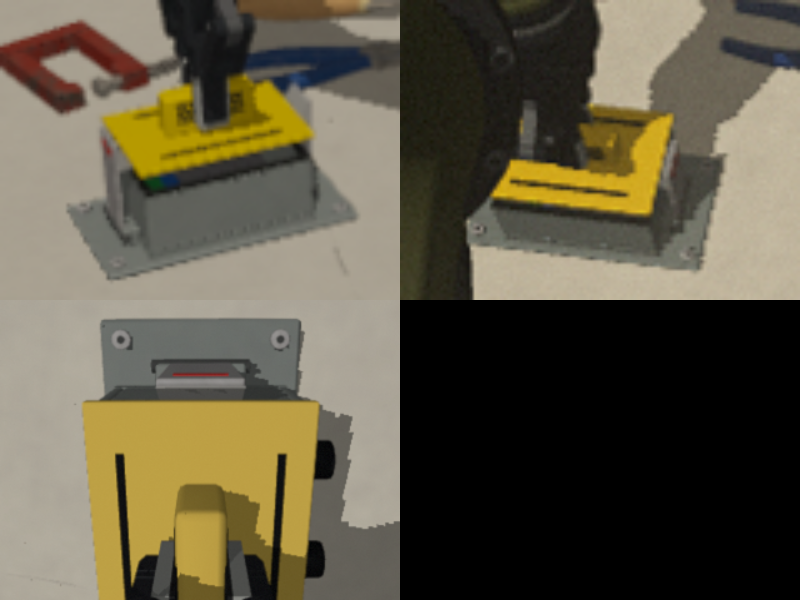

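The cover sits between the two hooks, level and in line with the box. I'll press down slowly.

Emit:
servo_tool(motion=[[[0,0,0.1,0],[0,0,0.2,0],[0,0,0.3,0],[0,0,0.3,0]]])

```text
clock: 9.28
ee_pos: [0.5237, 0.1495, 0.0879]
eef_rot: [1.978, 2.439, 0.002]
contact_force: [-0.6, 0.2, 3.8]
finger_gap: 0.0148
finger_force: 71.1
```

Emit:
servo_tool(motion=[[[0,0,0.1,0],[0,0,0.2,0],[0,0,0.3,0],[0,0,0.3,0]]])

```text
clock: 9.78
ee_pos: [0.5241, 0.1496, 0.0855]
eef_rot: [1.978, 2.439, 0.003]
contact_force: [0.1, -0.1, 8.5]
finger_gap: 0.0146
finger_force: 71.7
```

Emit:
servo_tool(motion=[[[0,0,0.1,0],[0,0,0.2,0],[0,0,0.3,0],[0,0,0.3,0]]])

```text
clock: 10.28
ee_pos: [0.5231, 0.1492, 0.081]
eef_rot: [1.979, 2.44, 0.001]
contact_force: [2.5, 0.9, 0.0]
finger_gap: 0.0145
finger_force: 70.5
```

The force rose to 8.5 N and then dropped to zero, so the hooks have snapped over. I'll press on to the gasket.

Emit:
servo_tool(motion=[[[0,0,0.1,0],[0,0,0.2,0],[0,0,0.2,0]]])

```text
clock: 10.65
ee_pos: [0.5217, 0.1489, 0.0784]
eef_rot: [-1.978, -2.439, 0.003]
contact_force: [-0.1, 1.4, -1.6]
finger_gap: 0.0148
finger_force: 70.2
```

Emit:
servo_tool(motion=[[[0,0,0.1,0],[0,0,0.2,0],[0,0,0.2,0]]])

```text
clock: 11.02
ee_pos: [0.5224, 0.1492, 0.0778]
eef_rot: [-1.978, -2.44, 0.002]
contact_force: [-2.1, -2.3, 5.2]
finger_gap: 0.0144
finger_force: 71.0
```

Emit:
servo_tool(motion=[[[0,0,0.1,0],[0,0,0.2,0],[0,0,0.3,0],[0,0,0.3,0]]])

```text
clock: 11.52
ee_pos: [0.5225, 0.1492, 0.0777]
eef_rot: [1.978, 2.439, -0.005]
contact_force: [-11.4, -4.0, 27.5]
finger_gap: 0.0146
finger_force: 74.2
```

Emit:
servo_tool(motion=[[[0,0,0.1,0],[0,0,0.2,0],[0,0,0.3,0],[0,0,0.3,0]]])

```text
clock: 12.02
ee_pos: [0.5225, 0.1492, 0.0776]
eef_rot: [1.977, 2.438, -0.008]
contact_force: [-21.1, -8.1, 49.9]
finger_gap: 0.0145
finger_force: 77.4
```

```bash
python3 - <<'E'
from h import *
delta([.5232,.1493,.0778],11.9)
a=env.get_image("side");e=env.get_image("scene");b=env.get_image("wrist")
o=np.hstack([cv2.resize(a[220:310,150:270],(400,300)),cv2.resize(e[170:260,175:295],(400,300))])
o=np.vstack([o,np.hstack([cv2.resize(b[100:340,160:480],(400,300)),cv2.resize(a,(400,300))])])
cv2.imwrite("pics/m6.png",o[:,:,::-1])
E
```

```text
cm [-0.    0.07 -0.02] turn 0.0 pos [0.5225 0.1492 0.0776] yaw 11.92 tilt 0.32 F [-21.1  -8.1  49.9] gap 0.0145 ff 77.4 t 12.03
```

View pics/m6.png

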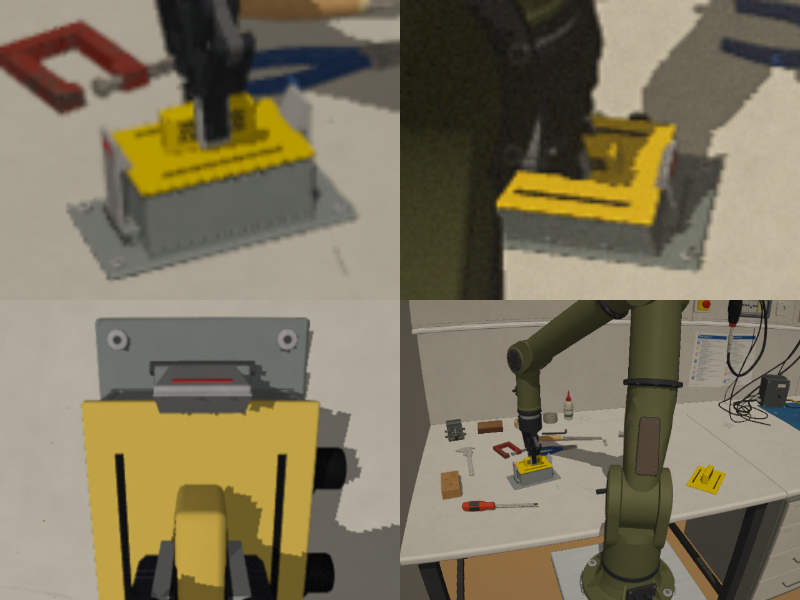

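The cover lies flush on the rim, and the far hook's nose is over its edge at (203,385) in the picture. 50 N is more than needed, so I'll ease it to about 25 N.

Emit:
servo_tool(motion=[[[0,0,-0.15,0],[0,0,-0.3,0],[0,0,-0.3,0],[0,0,-0.3,0],[0,0,-0.3,0]]])

```text
clock: 12.8
ee_pos: [0.5225, 0.1492, 0.0777]
eef_rot: [1.978, 2.439, -0.005]
contact_force: [-12.1, -4.7, 27.3]
finger_gap: 0.0146
finger_force: 74.2
```

Emit:
servo_tool(motion=[[[0,0,0,0],[0,0,0,0],[0,0,0,0],[0,0,0,0]]])

```text
clock: 13.3
ee_pos: [0.5225, 0.1491, 0.0777]
eef_rot: [1.978, 2.439, -0.005]
contact_force: [-11.6, -4.0, 27.5]
finger_gap: 0.0145
finger_force: 74.2
```

Steady at 27 N with the cover at rest, so I'll hand it in.

```bash
python3 -c "
from station import env
print(env.close_job())"
```

```text
the job is handed in; nothing more can be done
None
```

I handed the job in with the middle-sized cover snapped under the hooks and the gripper still holding it down on the gasket at about 27 N, at 13.3 s on the robot's clock; the hand-in returned no verdict.

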